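# Find the fullest sugar-cube tin by feel and hold it up

### The arm

A 7-joint arm with a two-finger parallel gripper is mounted at the origin on the work surface. World frame = base frame: x ahead of the robot, y to its left, z up, the work surface at z = 0. Lengths are in m, angles in rad, forces in N, time in s.
With the tool pointing down it reaches from about 0.35 to 0.9 m from the base axis. Payload 19.9 kg.
Tool frame: the origin (TCP) lies on the centre line of the jaws, within the pads' length; the fingertips stand 11 mm ahead of it and the grasp point (between the pads) lies 8 mm behind it (tcp_to_tips is the distance from the TCP to the fingertips, in m); z points along the fingers, y is the direction in which the jaws open and shut (so a half turn about z gives the same grasp; the last joint's range is limited). The gripper opens to 94 mm and grips with 3 to 60 N. Pads are 16 mm wide; open, the fingers measure 119 mm over their backs; the gripper's body (75 mm by 177 mm) begins 78 mm behind the grasp point.
Start: joints at [-1.323, 0.417, -0.01, 1.614, 0.005, 1.111, -0.053], TCP at [0.178, 0.599, 0.216] pointing down, gripper open.
Joint ranges: [-2.81, 2.81], [-0.39, 2.02], [-1.27, 1.25], [0.06, 2.57], [-1.19, 4.33], [0.19, 2], [-2.82, 2.82]. Speed limits (rad/s): [1.89, 1.89, 2.39, 2.39, 3.01, 3.01, 3.01].

### API

Orientations are given as a unit quaternion [x, y, z, w].
In Python, from workcell import * gives the robot as it stands.
- The arm moves only by the tool step_arm, never from a script. Its argument "rows" is a list of rows, each an object of numbers: "grip": the opening, from 0 (shut) to 1 (fully open); "tx", "ty", "tz": the shift along the tool's x, y, z in cm; "spin": the turn about the tool's z in rad. In form: [{"grip": .., "tx": .., "ty": .., "tz": .., "spin": ..}, ...]. A call has 1 to 12 rows; each row is the pose to reach, as a shift and turn from the pose commanded when the call began, along the tool's axes at that moment; what a row does not reach only later rows make up. A row lasts 1/10 s, in which the tool goes at most 50 mm and 8.59 degrees, less where a joint would pass 70% of its speed; a pose out of reach is approached as far as the arm can. A call with a gripper value outside its range is refused whole. The fingers move at their own pace and stop on an object; "squeeze" is the grip in N (left out, the last holds). Time passes only in rows, so rows that repeat a pose let the fingers close. It gives the time, the measured TCP pose, the force and the opening at its end, in the units of the state.
- observe(): the state, without advancing time (a new reading comes with each control period).
- camera(name): name is "side" or "top" or "wrist"; returns a dict with "image" (420x560x3 uint8, red, green, blue), "z_map" (420x560 float32, m along the optical axis (not along the pixel's ray), 0 where there is no reading), "fovy" (degrees; the focal length in pixels is half the picture's height over the tangent of half this angle, whatever the lens; pixels are square), "cx", "cy" (the principal point, pixels), "R" (3x3) and "t" (3): a world point X has camera coordinates R X + t; the wrist camera has in their place "tool_from_camera" (4x4, takes a point from camera to tool coordinates, whose origin is the TCP and whose axes are the flange's). Camera axes: x right, y down, z forward; pixel columns grow to the right and rows downward; lengths in m; the calibration is good to about 2 mm. A picture is of the moment at which its call begins: read the wrist's pose just before it.
- finish_job(): hands the job in, once; it reports no verdict.
The state is a dict: "t": time; "joint_pos": joint angles; "qd": joint speeds; "effort": joint torques, N m; "position": TCP position; "ee_rot": TCP orientation; "force": force on the tool from outside, world axes, zero at the start; "ft_torque": the same for the moment, N m; "grip_width": opening from 0.0 (shut) to 1.0 (fully open).
Only numpy, scipy, OpenCV 4.12 (cv2) and the standard library are available. Lean on these libraries where they do the work, as an engineer would, in place of code of your own. Each camera call takes 0.05 s, during which the arm holds its last target. There are 200 camera calls.

### The job

The three closed tins of sugar cubes on the slatted board look alike, but one is clearly fuller and heavier than the others. Working along the row from the robot's left to its right, lift each tin a few centimetres to feel its weight and stand it back where it was; then hold the heaviest up, upright and still, with its base well over 10 cm above the slats, and finish while still holding it (if it is the last one felt, just keep it in hand). Keep all the tins upright and do not disturb the tongs, cup or plates.

Things in the scene. Friction and masses are not known exactly. Their poses are not given: they have to be found in the camera images.
- tin_a_center (a point): centre, half-way up, of one of three closed sugar-cube tins that look alike: round, upright, 66 mm in diameter, 130 mm tall, petrol-blue body with a thin brass band low down and an aluminium slip lid (top 32 mm, same diameter) that stays on. z points up; yaw means nothing. It starts 95 mm above the counter. The letter in the name says nothing about weight or place in the row
- tin_b_center (a point): centre, half-way up, of one of three closed sugar-cube tins that look alike: round, upright, 66 mm in diameter, 130 mm tall, petrol-blue body with a thin brass band low down and an aluminium slip lid (top 32 mm, same diameter) that stays on. z points up; yaw means nothing. It starts 95 mm above the counter. The letter in the name says nothing about weight or place in the row
- tin_c_center (a point): centre, half-way up, of one of three closed sugar-cube tins that look alike: round, upright, 66 mm in diameter, 130 mm tall, petrol-blue body with a thin brass band low down and an aluminium slip lid (top 32 mm, same diameter) that stays on. z points up; yaw means nothing. It starts 95 mm above the counter. The letter in the name says nothing about weight or place in the row
- tin_a: the same tin as tin_a_center; origin at the centre of its underside, z up. With what is left inside, the three tins weigh about 160-190 g, 255-310 g and 460-550 g, in any order
- tin_b: the same tin as tin_b_center; origin at the centre of its underside, z up. With what is left inside, the three tins weigh about 160-190 g, 255-310 g and 460-550 g, in any order
- tin_c: the same tin as tin_c_center; origin at the centre of its underside, z up. With what is left inside, the three tins weigh about 160-190 g, 255-310 g and 460-550 g, in any order
- board: fixed slatted display board of pale wood, 180 mm (its x) by 460 mm (its y), slats' top 30 mm above the counter; origin at the centre of its underside, z up. The tins stand on it in a row along its y axis, which points to the robot's left: left one near y = +130 mm, middle near 0, right near -130 mm, each up to 12 mm off along y and up to 20 mm off in x
- tongs: bystander: steel serving tongs, 220 mm long, 50 mm wide, 16 mm high, lying on the counter roughly along the row between the robot and the board; origin under the middle, x towards the tips
- cup: bystander: white mug, 80 mm in diameter and 85 mm tall, on the counter to the robot's left of the board; origin at the centre of its underside, handle at +y
- plates: bystander: stack of five white plates, 150 mm in diameter and 40 mm high, on the counter to the robot's right of the board; origin at the centre of its underside
Not all that is in view belongs to the job. What is shaped like the tin_b but black or purple is not meant.

How it is judged:
By the outcome, as a careful person would: the job done as asked, in the order asked, and still so for the second after the job is handed in, while the arm keeps its last pose, push and grip.
It also fails if it takes over 58 s, if anything falls off the work surface, if the arm or the gripper's body presses on something with over 40 N, if the wrist force passes 120 N, or if a joint passes its speed limit or range.

## Working session

There is one attempt and no reset: what is moved stays moved. The work goes in short steps, Python scripts to look and compute and a tool call to move; the robot and the scene stay as the last step left them, time stands still between calls to the robot, and variables do not carry over. Pictures are saved under pics/ and viewed, about 8 in all and at most 12, crops included, and the job is handed in when it is done.

Besides the shell and the picture viewer there is one more tool, called by a JSON object that holds its "api" and its "payload". step_arm: Moves the arm, as the interface text tells. Its arguments: {"type":"object","properties":{"rows":{"type":"array","items":{"type":"object","properties":{"grip":{"type":"number"},"tx":{"type":"number"},"ty":{"type":"number"},"tz":{"type":"number"},"spin":{"type":"number"}}}},"squeeze":{"type":"number"}},"required":["rows"]}

```bash
mkdir -p pics; cat > h.py <<'E'
from workcell import *
import numpy as np, cv2
def save(c,n): cv2.imwrite('pics/'+n+'.png',cv2.cvtColor(c['image'],cv2.COLOR_RGB2BGR))
def world(c,u,v,z=None):
    f=210/np.tan(np.radians(c['fovy'])/2); R=np.array(c['R']);t=np.array(c['t'])
    d=R.T@np.array([(u-c['cx'])/f,(v-c['cy'])/f,1]); o=-R.T@t
    return o+d*(z-o[2])/d[2]
def cloud(c):
    f=210/np.tan(np.radians(c['fovy'])/2); Z=c['z_map']; v,u=np.mgrid[:420,:560]
    P=np.stack([(u-c['cx'])/f*Z,(v-c['cy'])/f*Z,Z],-1)
    return (P-np.array(c['t']))@np.array(c['R'])
E
python3 - <<'E'
from h import *
import pickle
s=observe(); print({k:np.round(v,3).tolist() for k,v in s.items()})
a=camera('top');b=camera('side');pickle.dump((a,b),open('c.pkl','wb'))
im=np.hstack([a['image'],b['image']]); im=cv2.resize(im,(800,300),interpolation=cv2.INTER_AREA)
save(a,'top0');save(b,'side0')
for c in(a,b): print(c['fovy'],c['cx'],c['cy'],-np.array(c['R']).T@np.array(c['t']))
E
```

```text
{'t': 0.0, 'joint_pos': [-1.323, 0.418, -0.01, 1.614, 0.005, 1.111, -0.053], 'qd': [0.0, 0.002, -0.001, 0.001, 0.001, -0.0, 0.001], 'effort': [-0.0, -85.125, 0.639, -42.599, -0.049, 0.019, 0.0], 'position': [0.178, 0.599, 0.216], 'ee_rot': [0.144, 0.99, -0.001, -0.0], 'force': [0.045, 0.366, -0.018], 'ft_torque': [0.024, -0.037, 0.032], 'grip_width': 1.001}
46.88826927702736 282.09448644101866 211.3236640332207 [ 0.3465832  -0.01488224  1.47215704]
42.32082847873085 273.3828296058958 210.3632558946793 [-0.12746696 -1.3986996   1.4261817 ]
```

View pics/top0.png

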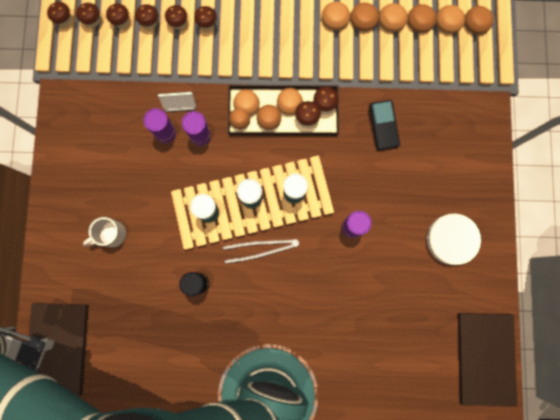

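View pics/side0.png

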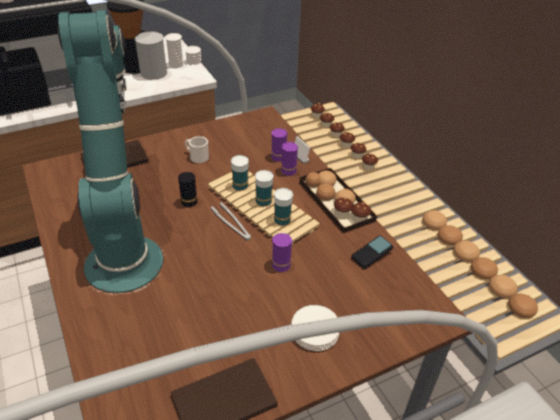

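The top view shows three white-lidded tins on the tilted board at about (203,207), (249,192) and (295,187). The tongs are at (260,248), the cup at (107,232) and the plates at (454,240). Purple and black look-alikes stand at (158,125), (197,127), (358,224) and (193,284). The side view agrees.

```bash
python3 - <<'E'
from h import *
import pickle
a,b=pickle.load(open('c.pkl','rb'))
for n,c in(('top',a),('side',b)):
    P=cloud(c); im=c['image'].astype(int); 
    hsv=cv2.cvtColor(c['image'],cv2.COLOR_RGB2HSV)
    m=((hsv[...,1]<70)&(hsv[...,2]>130)&(abs(P[...,2]-.16)<.012)&(P[...,0]>.3)&(P[...,0]<.8)&(abs(P[...,1])<.4)).astype(np.uint8)
    k,l,st,ce=cv2.connectedComponentsWithStats(m)
    for i in range(1,k):
        if st[i,4]>60:
            (u,v),r=cv2.minEnclosingCircle(np.argwhere(l==i)[:,::-1].astype(np.float32))
            print(n,st[i],ce[i].round(1),'plane',world(c,*ce[i],.16).round(4),'circ',world(c,u,v,.16).round(4),'r',round(r,1),'cloud z',np.median(P[l==i][:,2]).round(4))
    mb=((hsv[...,0]>15)&(hsv[...,0]<32)&(hsv[...,1]>60)&(abs(P[...,2]-.03)<.008)&(P[...,0]>.35)&(P[...,0]<.75)).astype(np.uint8)
    pts=P[mb>0][:,:2].astype(np.float32)
    if n=='top':
        mb=cv2.morphologyEx(mb,cv2.MORPH_OPEN,np.ones((2,2)));k,l,st,_=cv2.connectedComponentsWithStats(cv2.dilate(mb,np.ones((7,7))))
        i=1+st[1:,4].argmax(); print('board',cv2.minAreaRect(P[(l==i)&(mb>0)][:,:2].astype(np.float32)))
# objects heights near row
P=cloud(a)
for (u,v) in [(358,224),(193,284),(196,127),(107,232),(260,245),(454,240)]: 
    q=P[v-6:v+7,u-6:u+7].reshape(-1,3); print((u,v),q[q[:,2].argmax()].round(3))
E
```

```text
top [284 174  24  24 455] [295.4 185.6] plane [ 0.5944 -0.0624  0.16  ] circ [ 0.594  -0.0624  0.16  ] r 12.1 cloud z 0.1579
top [238 179  24  25 459] [249.4 191. ] plane [0.5762 0.0638 0.16  ] circ [0.576  0.0643 0.16  ] r 12.2 cloud z 0.1577
top [191 194  25  25 467] [202.6 206.1] plane [0.5312 0.1903 0.16  ] circ [0.5311 0.1899 0.16  ] r 12.3 cloud z 0.1581
board ((0.5001919269561768, 0.0385918915271759), (0.32459649443626404, 0.46503201127052307), 15.423332214355469)
side [231 156  17  12 156] [239.3 161.3] plane [0.5279 0.178  0.16  ] circ [0.5268 0.1768 0.16  ] r 8.3 cloud z 0.1552
side [255 171  18  13 176] [263.9 176.5] plane [0.5741 0.0519 0.16  ] circ [0.5734 0.0519 0.16  ] r 8.7 cloud z 0.1553
side [275 188  18  15 195] [283.3 194.8] plane [ 0.5921 -0.0745  0.16  ] circ [ 0.5937 -0.0733  0.16  ] r 8.9 cloud z 0.1558
(358, 224) [ 0.484 -0.256  0.135]
(193, 284) [ 0.347 -0.015  1.472]
(196, 127) [0.773 0.215 0.135]
(107, 232) [ 0.347 -0.015  1.472]
(260, 245) [0.447 0.027 0.017]
(454, 240) [ 0.456 -0.555  0.044]
```

{"api": "step_arm", "payload": {"rows": [{"grip":1,"tx":-4,"ty":-2.5,"tz":-3},{"grip":1,"tx":-8,"ty":-5,"tz":-5},{"grip":1,"tx":-12,"ty":-7.5,"tz":-5},{"grip":1,"tx":-16,"ty":-10,"tz":-5},{"grip":1,"tx":-20,"ty":-12.5,"tz":-5},{"grip":1,"tx":-24,"ty":-15,"tz":-5},{"grip":1,"tx":-28,"ty":-18,"tz":-5},{"grip":1,"tx":-32,"ty":-20.5,"tz":-5},{"grip":1,"tx":-36,"ty":-23,"tz":-5},{"grip":1,"tx":-40,"ty":-25.5,"tz":-5},{"grip":1,"tx":-43,"ty":-27.7,"tz":-5},{"grip":1,"tx":-45.5,"ty":-29.2,"tz":-5}]}}

```text
schema error: expected keys grip, tx, ty, tz, spin
```

{"api": "step_arm", "payload": {"rows": [{"grip":1,"tx":-4,"ty":-2.5,"tz":-3,"spin":0},{"grip":1,"tx":-8,"ty":-5,"tz":-5,"spin":0},{"grip":1,"tx":-12,"ty":-7.5,"tz":-5,"spin":0},{"grip":1,"tx":-16,"ty":-10,"tz":-5,"spin":0},{"grip":1,"tx":-20,"ty":-12.5,"tz":-5,"spin":0},{"grip":1,"tx":-24,"ty":-15,"tz":-5,"spin":0},{"grip":1,"tx":-28,"ty":-18,"tz":-5,"spin":0},{"grip":1,"tx":-32,"ty":-20.5,"tz":-5,"spin":0},{"grip":1,"tx":-36,"ty":-23,"tz":-5,"spin":0},{"grip":1,"tx":-40,"ty":-25.5,"tz":-5,"spin":0},{"grip":1,"tx":-43,"ty":-27.7,"tz":-5,"spin":0},{"grip":1,"tx":-45.5,"ty":-29.2,"tz":-5,"spin":0}]}}

```text
t: 1.3
position: [0.532, 0.1871, 0.2663]
ee_rot: [0.145, 0.989, -0.0, -0.0]
force: [-0.5, -0.3, -0.5]
grip_width: 1.003
```

{"api": "step_arm", "payload": {"rows": [{"grip":1,"tx":0,"ty":0,"tz":0,"spin":0},{"grip":1,"tx":0,"ty":0,"tz":0,"spin":0},{"grip":1,"tx":0,"ty":0,"tz":0,"spin":0}]}}

```text
t: 1.6
position: [0.5303, 0.1906, 0.2663]
ee_rot: [0.143, 0.99, -0.0, -0.0]
force: [-0.7, 0.1, 0.0]
grip_width: 0.997
```

```bash
cat >> h.py <<'E'
from scipy.spatial.transform import Rotation as Ro
def wristcloud():
    s=observe(); c=camera('wrist'); T=np.array(c['tool_from_camera'])
    f=210/np.tan(np.radians(c['fovy'])/2); Z=c['z_map']; v,u=np.mgrid[:420,:560]
    P=np.stack([(u-c['cx'])/f*Z,(v-c['cy'])/f*Z,Z],-1)@T[:3,:3].T+T[:3,3]
    W=P@Ro.from_quat(s['ee_rot']).as_matrix().T+np.array(s['position'])
    W[Z==0]=np.nan
    return s,c,W
def lids(n):
    s,c,W=wristcloud(); save(c,n)
    m=((abs(W[...,2]-.16)<.007)).astype(np.uint8); k,l,st,_=cv2.connectedComponentsWithStats(m)
    for i in range(1,k):
        if st[i,4]<500: continue
        q=W[l==i]; (x,y),r=cv2.minEnclosingCircle(q[:,:2].astype(np.float32))
        print('lid',st[i],'mean',q.mean(0).round(4),'circ',round(x,4),round(y,4),'r',round(r,4))
    return s
def togo(x,y,z):
    s=observe(); d=Ro.from_quat(s['ee_rot']).as_matrix().T@(np.array([x,y,z])-s['position'])
    print('move cm',(d*100).round(2))
E
python3 - <<'E'
from h import *
lids('w1'); togo(.5311,.190,.097); print(observe()['force'],observe()['joint_pos'])
E
```

```text
lid [ 242  174   72   71 3954] mean [0.5293 0.1922 0.1582] circ 0.5301 0.1918 r 0.0335
lid [176 271  27  36 542] mean [0.5863 0.0866 0.1579] circ 0.5815 0.0817 r 0.0211
move cm [-0.1  -0.04 16.94]
[0.11968154 0.46520278 0.6743236 ] [-0.63716857  0.26863742  0.28865669  1.71888721 -0.08255685  1.16623212
  0.95792667]
```

View pics/w1.png

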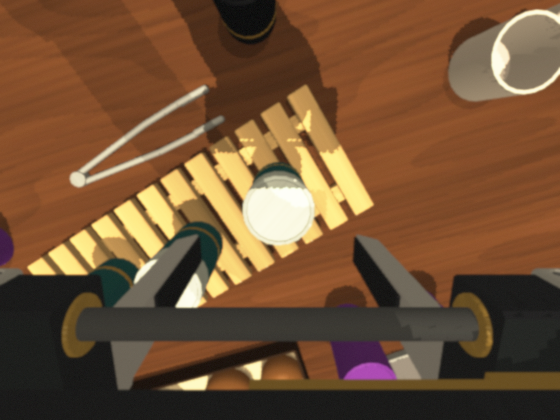

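The wrist view shows the left tin's lid at (278,208), centred between the fingers, which agrees with the top view to 2 mm. I'm descending on it.

{"api": "step_arm", "payload": {"rows": [{"grip":1,"tx":0,"ty":0.1,"tz":2,"spin":0},{"grip":1,"tx":0,"ty":0.1,"tz":4,"spin":0},{"grip":1,"tx":0,"ty":0.1,"tz":6,"spin":0},{"grip":1,"tx":0,"ty":0.1,"tz":8,"spin":0},{"grip":1,"tx":0,"ty":0.1,"tz":10,"spin":0},{"grip":1,"tx":0,"ty":0.1,"tz":12,"spin":0},{"grip":1,"tx":0,"ty":0.1,"tz":14,"spin":0},{"grip":1,"tx":0,"ty":0.1,"tz":15.5,"spin":0},{"grip":1,"tx":0,"ty":0.1,"tz":16.5,"spin":0},{"grip":1,"tx":0,"ty":0.1,"tz":17,"spin":0},{"grip":1,"tx":0,"ty":0.1,"tz":17,"spin":0},{"grip":1,"tx":0,"ty":0.1,"tz":17,"spin":0}]}}

```text
t: 2.85
position: [0.5316, 0.1908, 0.0971]
ee_rot: [0.144, 0.99, 0.0, 0.0]
force: [0.5, 0.3, -0.1]
grip_width: 1.0
```

{"api": "step_arm", "payload": {"squeeze": 30, "rows": [{"grip":0.85,"tx":0,"ty":0,"tz":0,"spin":0},{"grip":0.8,"tx":0,"ty":0,"tz":0,"spin":0},{"grip":0.75,"tx":0,"ty":0,"tz":0,"spin":0},{"grip":0.72,"tx":0,"ty":0,"tz":0,"spin":0},{"grip":0.7,"tx":0,"ty":0,"tz":0,"spin":0},{"grip":0.6,"tx":0,"ty":0,"tz":0,"spin":0},{"grip":0.5,"tx":0,"ty":0,"tz":0,"spin":0},{"grip":0.5,"tx":0,"ty":0,"tz":0,"spin":0}]}}

```text
t: 3.65
position: [0.5314, 0.1907, 0.0966]
ee_rot: [0.144, 0.99, 0.0, 0.0]
force: [0.2, 2.2, 4.0]
grip_width: 0.705
```

{"api": "step_arm", "payload": {"rows": [{"grip":0.5,"tx":0,"ty":0,"tz":-0.5,"spin":0},{"grip":0.5,"tx":0,"ty":0,"tz":-1.2,"spin":0},{"grip":0.5,"tx":0,"ty":0,"tz":-2,"spin":0},{"grip":0.5,"tx":0,"ty":0,"tz":-3,"spin":0},{"grip":0.5,"tx":0,"ty":0,"tz":-4,"spin":0},{"grip":0.5,"tx":0,"ty":0,"tz":-4.5,"spin":0},{"grip":0.5,"tx":0,"ty":0,"tz":-4.5,"spin":0},{"grip":0.5,"tx":0,"ty":0,"tz":-4.5,"spin":0},{"grip":0.5,"tx":0,"ty":0,"tz":-4.5,"spin":0},{"grip":0.5,"tx":0,"ty":0,"tz":-4.5,"spin":0}]}}

```text
t: 4.65
position: [0.5311, 0.1905, 0.1411]
ee_rot: [0.144, 0.99, -0.0, -0.0]
force: [0.3, -0.0, -1.8]
grip_width: 0.706
```

{"api": "step_arm", "payload": {"rows": [{"grip":0.5,"tx":0,"ty":0,"tz":0,"spin":0},{"grip":0.5,"tx":0,"ty":0,"tz":0,"spin":0}]}}

```text
t: 4.85
position: [0.5312, 0.1905, 0.1413]
ee_rot: [0.144, 0.99, -0.0, -0.0]
force: [0.3, 0.3, -1.6]
grip_width: 0.704
```

{"api": "step_arm", "payload": {"rows": [{"grip":0.5,"tx":0,"ty":0,"tz":0,"spin":0},{"grip":0.5,"tx":0,"ty":0,"tz":0,"spin":0}]}}

```text
t: 5.05
position: [0.5313, 0.1905, 0.1414]
ee_rot: [0.144, 0.99, -0.0, -0.0]
force: [0.7, 0.2, -1.7]
grip_width: 0.704
```

{"api": "step_arm", "payload": {"rows": [{"grip":0.5,"tx":0,"ty":0,"tz":0,"spin":0},{"grip":0.5,"tx":0,"ty":0,"tz":0,"spin":0}]}}

```text
t: 5.25
position: [0.5313, 0.1905, 0.1414]
ee_rot: [0.144, 0.99, -0.0, -0.0]
force: [-0.1, -0.1, -2.2]
grip_width: 0.711
```

```bash
python3 - <<'E'
from h import *
s,c,W=wristcloud(); save(c,'w2'); print(s['force'],s['position'],s['effort'],s['ft_torque'])
s=camera('side'); cv2.imwrite('pics/s2.png',cv2.resize(s['image'][120:270,170:350,::-1],None,fx=3,fy=3))
E
```

```text
[-0.09228873 -0.11199861 -2.20975083] [0.53126924 0.19053583 0.14144709] [ 1.85937199e-03 -7.70294809e+01  5.64469814e+00 -3.78313529e+01
 -4.30537242e-03  7.24488124e-02  1.17150958e-04] [-0.03731883  0.0054188   0.05738642]
```

View pics/s2.png

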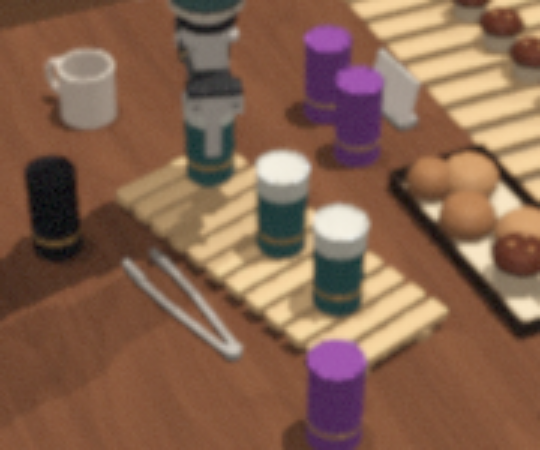

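The side crop shows the left tin lifted clear and upright in the jaws at (210,150). It reads about 1.8 N, or roughly 180 g, so it is the lightest. I'm setting it back.

{"api": "step_arm", "payload": {"rows": [{"grip":0.5,"tx":0,"ty":0,"tz":1,"spin":0},{"grip":0.5,"tx":0,"ty":0,"tz":2,"spin":0},{"grip":0.5,"tx":0,"ty":0,"tz":3,"spin":0},{"grip":0.5,"tx":0,"ty":0,"tz":3.7,"spin":0},{"grip":0.5,"tx":0,"ty":0,"tz":4.1,"spin":0},{"grip":0.5,"tx":0,"ty":0,"tz":4.3,"spin":0},{"grip":0.5,"tx":0,"ty":0,"tz":4.45,"spin":0},{"grip":0.5,"tx":0,"ty":0,"tz":4.5,"spin":0},{"grip":0.5,"tx":0,"ty":0,"tz":4.5,"spin":0},{"grip":0.5,"tx":0,"ty":0,"tz":4.5,"spin":0}]}}

```text
t: 6.35
position: [0.5314, 0.1906, 0.0967]
ee_rot: [0.144, 0.99, 0.0, 0.0]
force: [-0.9, 0.2, -2.9]
grip_width: 0.704
```

{"api": "step_arm", "payload": {"rows": [{"grip":0.72,"tx":0,"ty":0,"tz":0,"spin":0},{"grip":0.76,"tx":0,"ty":0,"tz":0,"spin":0},{"grip":0.8,"tx":0,"ty":0,"tz":0,"spin":0},{"grip":0.85,"tx":0,"ty":0,"tz":0,"spin":0},{"grip":0.9,"tx":0,"ty":0,"tz":0,"spin":0},{"grip":1,"tx":0,"ty":0,"tz":0,"spin":0},{"grip":1,"tx":0,"ty":0,"tz":0,"spin":0},{"grip":1,"tx":0,"ty":0,"tz":0,"spin":0}]}}

```text
t: 7.15
position: [0.5313, 0.1906, 0.0965]
ee_rot: [0.144, 0.99, -0.0, 0.0]
force: [0.3, -0.0, -0.8]
grip_width: 1.0
```

{"api": "step_arm", "payload": {"rows": [{"grip":1,"tx":0,"ty":0,"tz":-1.5,"spin":0},{"grip":1,"tx":0,"ty":0,"tz":-3,"spin":0},{"grip":1,"tx":0,"ty":0,"tz":-5,"spin":0},{"grip":1,"tx":0,"ty":0,"tz":-8,"spin":0},{"grip":1,"tx":0,"ty":0,"tz":-11,"spin":0},{"grip":1,"tx":0,"ty":0,"tz":-14,"spin":0},{"grip":1,"tx":0,"ty":0,"tz":-16,"spin":0},{"grip":1,"tx":0,"ty":0,"tz":-17,"spin":0},{"grip":1,"tx":0,"ty":0,"tz":-17,"spin":0},{"grip":1,"tx":0,"ty":0,"tz":-17,"spin":0}]}}

```text
t: 8.15
position: [0.531, 0.1905, 0.266]
ee_rot: [0.144, 0.99, -0.0, -0.0]
force: [-0.3, 0.6, 0.1]
grip_width: 1.001
```

```bash
python3 - <<'E'
from h import *
lids('w3'); togo(.5757,.0645,.2665); print(observe()['force'])
E
```

```text
lid [ 241  174   72   71 3975] mean [0.5289 0.1911 0.1582] circ 0.53 0.1909 r 0.0336
lid [176 270  27  37 541] mean [0.5866 0.0865 0.158 ] circ 0.5818 0.082 r 0.0215
move cm [ -7.89 -10.8   -0.09]
[ 0.0020632  -0.36504693 -1.09628635]
```

{"api": "step_arm", "payload": {"rows": [{"grip":1,"tx":-1.5,"ty":-2,"tz":0,"spin":0},{"grip":1,"tx":-3.5,"ty":-4.8,"tz":0,"spin":0},{"grip":1,"tx":-5.5,"ty":-7.5,"tz":0,"spin":0},{"grip":1,"tx":-7,"ty":-9.6,"tz":0,"spin":0},{"grip":1,"tx":-7.9,"ty":-10.8,"tz":0,"spin":0},{"grip":1,"tx":-7.9,"ty":-10.8,"tz":0,"spin":0},{"grip":1,"tx":-7.9,"ty":-10.8,"tz":0,"spin":0},{"grip":1,"tx":-7.9,"ty":-10.8,"tz":0,"spin":0}]}}

```text
t: 9.0
position: [0.5759, 0.066, 0.2662]
ee_rot: [0.143, 0.99, 0.0, -0.0]
force: [0.2, -0.6, -0.2]
grip_width: 0.999
```

```bash
python3 - <<'E'
from h import *
lids('w4'); togo(.5757,.0645,.097); print(observe()['force'])
E
```

```text
lid [ 361   81   80   80 4950] mean [0.529  0.1905 0.1582] circ 0.53 0.1908 r 0.0336
lid [ 240  175   72   71 3968] mean [0.5748 0.0654 0.1582] circ 0.5757 0.065 r 0.0334
lid [ 120  231   57   55 1694] mean [ 0.5798 -0.068   0.1581] circ 0.5905 -0.0635 r 0.0331
move cm [-0.02 -0.14 16.93]
[-0.54100909  0.36330269 -0.28051014]
```

{"api": "step_arm", "payload": {"rows": [{"grip":1,"tx":0,"ty":-0.1,"tz":2,"spin":0},{"grip":1,"tx":0,"ty":-0.1,"tz":4,"spin":0},{"grip":1,"tx":0,"ty":-0.1,"tz":6,"spin":0},{"grip":1,"tx":0,"ty":-0.1,"tz":8,"spin":0},{"grip":1,"tx":0,"ty":-0.1,"tz":10,"spin":0},{"grip":1,"tx":0,"ty":-0.1,"tz":12,"spin":0},{"grip":1,"tx":0,"ty":-0.1,"tz":14,"spin":0},{"grip":1,"tx":0,"ty":-0.1,"tz":15.5,"spin":0},{"grip":1,"tx":0,"ty":-0.1,"tz":16.5,"spin":0},{"grip":1,"tx":0,"ty":-0.1,"tz":17,"spin":0},{"grip":1,"tx":0,"ty":-0.1,"tz":17,"spin":0},{"grip":1,"tx":0,"ty":-0.1,"tz":17,"spin":0}]}}

```text
t: 10.25
position: [0.5763, 0.0636, 0.0971]
ee_rot: [0.144, 0.99, 0.0, 0.0]
force: [-0.0, -0.3, -0.6]
grip_width: 1.0
```

{"api": "step_arm", "payload": {"squeeze": 30, "rows": [{"grip":0.85,"tx":0,"ty":0,"tz":0,"spin":0},{"grip":0.8,"tx":0,"ty":0,"tz":0,"spin":0},{"grip":0.75,"tx":0,"ty":0,"tz":0,"spin":0},{"grip":0.72,"tx":0,"ty":0,"tz":0,"spin":0},{"grip":0.7,"tx":0,"ty":0,"tz":0,"spin":0},{"grip":0.6,"tx":0,"ty":0,"tz":0,"spin":0},{"grip":0.5,"tx":0,"ty":0,"tz":0,"spin":0},{"grip":0.5,"tx":0,"ty":0,"tz":0,"spin":0}]}}

```text
t: 11.05
position: [0.5762, 0.0638, 0.0967]
ee_rot: [0.144, 0.99, 0.0, 0.0]
force: [1.0, 3.4, 3.7]
grip_width: 0.711
```

{"api": "step_arm", "payload": {"rows": [{"grip":0.5,"tx":0,"ty":0,"tz":-0.5,"spin":0},{"grip":0.5,"tx":0,"ty":0,"tz":-1.2,"spin":0},{"grip":0.5,"tx":0,"ty":0,"tz":-2,"spin":0},{"grip":0.5,"tx":0,"ty":0,"tz":-3,"spin":0},{"grip":0.5,"tx":0,"ty":0,"tz":-4,"spin":0},{"grip":0.5,"tx":0,"ty":0,"tz":-4.5,"spin":0},{"grip":0.5,"tx":0,"ty":0,"tz":-4.5,"spin":0},{"grip":0.5,"tx":0,"ty":0,"tz":-4.5,"spin":0},{"grip":0.5,"tx":0,"ty":0,"tz":-4.5,"spin":0},{"grip":0.5,"tx":0,"ty":0,"tz":-4.5,"spin":0}]}}

```text
t: 12.05
position: [0.5757, 0.0635, 0.1411]
ee_rot: [0.144, 0.99, -0.0, -0.0]
force: [-0.1, -0.2, -3.7]
grip_width: 0.706
```

{"api": "step_arm", "payload": {"rows": [{"grip":0.5,"tx":0,"ty":0,"tz":0,"spin":0},{"grip":0.5,"tx":0,"ty":0,"tz":0,"spin":0}]}}

```text
t: 12.25
position: [0.5759, 0.0636, 0.1413]
ee_rot: [0.144, 0.99, -0.0, -0.0]
force: [-0.3, 0.1, -3.2]
grip_width: 0.711
```

{"api": "step_arm", "payload": {"rows": [{"grip":0.5,"tx":0,"ty":0,"tz":0,"spin":0},{"grip":0.5,"tx":0,"ty":0,"tz":0,"spin":0}]}}

```text
t: 12.45
position: [0.576, 0.0636, 0.1415]
ee_rot: [0.144, 0.99, -0.0, 0.0]
force: [-0.4, 0.0, -2.1]
grip_width: 0.71
```

{"api": "step_arm", "payload": {"rows": [{"grip":0.5,"tx":0,"ty":0,"tz":0,"spin":0},{"grip":0.5,"tx":0,"ty":0,"tz":0,"spin":0}]}}

```text
t: 12.65
position: [0.576, 0.0636, 0.1415]
ee_rot: [0.144, 0.99, -0.0, 0.0]
force: [0.6, -0.5, -3.7]
grip_width: 0.71
```

The middle tin reads about 3 N, or roughly 300 g, so it is the medium one. I'm setting it back and going on to the right tin.

{"api": "step_arm", "payload": {"rows": [{"grip":0.5,"tx":0,"ty":0,"tz":1,"spin":0},{"grip":0.5,"tx":0,"ty":0,"tz":2,"spin":0},{"grip":0.5,"tx":0,"ty":0,"tz":3,"spin":0},{"grip":0.5,"tx":0,"ty":0,"tz":3.7,"spin":0},{"grip":0.5,"tx":0,"ty":0,"tz":4.1,"spin":0},{"grip":0.5,"tx":0,"ty":0,"tz":4.3,"spin":0},{"grip":0.5,"tx":0,"ty":0,"tz":4.45,"spin":0},{"grip":0.5,"tx":0,"ty":0,"tz":4.5,"spin":0},{"grip":0.5,"tx":0,"ty":0,"tz":4.5,"spin":0},{"grip":0.5,"tx":0,"ty":0,"tz":4.5,"spin":0}]}}

```text
t: 13.65
position: [0.5761, 0.0636, 0.0967]
ee_rot: [0.144, 0.99, 0.0, 0.0]
force: [-0.2, 0.3, -1.3]
grip_width: 0.711
```

{"api": "step_arm", "payload": {"rows": [{"grip":0.72,"tx":0,"ty":0,"tz":0,"spin":0},{"grip":0.76,"tx":0,"ty":0,"tz":0,"spin":0},{"grip":0.8,"tx":0,"ty":0,"tz":0,"spin":0},{"grip":0.85,"tx":0,"ty":0,"tz":0,"spin":0},{"grip":0.9,"tx":0,"ty":0,"tz":0,"spin":0},{"grip":1,"tx":0,"ty":0,"tz":0,"spin":0},{"grip":1,"tx":0,"ty":0,"tz":0,"spin":0},{"grip":1,"tx":0,"ty":0,"tz":0,"spin":0}]}}

```text
t: 14.45
position: [0.5759, 0.0636, 0.0965]
ee_rot: [0.144, 0.99, -0.0, -0.0]
force: [-0.1, 0.1, 0.3]
grip_width: 0.994
```

{"api": "step_arm", "payload": {"rows": [{"grip":1,"tx":0,"ty":0,"tz":-1.5,"spin":0},{"grip":1,"tx":0,"ty":0,"tz":-3,"spin":0},{"grip":1,"tx":0,"ty":0,"tz":-5,"spin":0},{"grip":1,"tx":0,"ty":0,"tz":-8,"spin":0},{"grip":1,"tx":0,"ty":0,"tz":-11,"spin":0},{"grip":1,"tx":0,"ty":0,"tz":-14,"spin":0},{"grip":1,"tx":0,"ty":0,"tz":-16,"spin":0},{"grip":1,"tx":0,"ty":0,"tz":-17,"spin":0},{"grip":1,"tx":0,"ty":0,"tz":-17,"spin":0},{"grip":1,"tx":0,"ty":0,"tz":-17,"spin":0}]}}

```text
t: 15.45
position: [0.5756, 0.0636, 0.266]
ee_rot: [0.144, 0.99, -0.0, -0.0]
force: [-0.2, -0.2, -0.8]
grip_width: 1.004
```

```bash
python3 - <<'E'
from h import *
lids('w5'); togo(.593,-.0625,.2665)
E
```

```text
lid [ 363   80   81   81 4974] mean [0.529  0.1905 0.1582] circ 0.5301 0.1909 r 0.0338
lid [ 241  175   72   70 3968] mean [0.5743 0.064  0.1582] circ 0.5754 0.0636 r 0.0335
lid [ 123  230   55   55 1584] mean [ 0.5789 -0.0683  0.1581] circ 0.5889 -0.0643 r 0.0327
move cm [ -5.27 -11.58  -0.09]
```

{"api": "step_arm", "payload": {"rows": [{"grip":1,"tx":-1,"ty":-2.2,"tz":0,"spin":0},{"grip":1,"tx":-2.5,"ty":-5,"tz":0,"spin":0},{"grip":1,"tx":-3.8,"ty":-8,"tz":0,"spin":0},{"grip":1,"tx":-4.8,"ty":-10.3,"tz":0,"spin":0},{"grip":1,"tx":-5.3,"ty":-11.6,"tz":0,"spin":0},{"grip":1,"tx":-5.3,"ty":-11.6,"tz":0,"spin":0},{"grip":1,"tx":-5.3,"ty":-11.6,"tz":0,"spin":0},{"grip":1,"tx":-5.3,"ty":-11.6,"tz":0,"spin":0}]}}

```text
t: 16.3
position: [0.5937, -0.0611, 0.2662]
ee_rot: [0.143, 0.99, 0.0, -0.0]
force: [0.1, -0.1, -0.6]
grip_width: 1.0
```

```bash
python3 - <<'E'
from h import *
lids('w6'); togo(.593,-.0625,.097); print(observe()['joint_pos'])
E
```

```text
lid [ 505    9   55   89 3910] mean [0.5282 0.1792 0.158 ] circ 0.5299 0.1896 r 0.0334
lid [ 368  114   78   77 4628] mean [0.5743 0.0633 0.1581] circ 0.5754 0.0634 r 0.0337
lid [ 240  175   72   71 3959] mean [ 0.5929 -0.0616  0.1581] circ 0.5937 -0.0618 r 0.0334
move cm [ 0.03 -0.15 16.93]
[-0.27267961  0.3432386   0.41656361  1.63985947 -0.14756716  1.18990129
  1.46113929]
```

{"api": "step_arm", "payload": {"rows": [{"grip":1,"tx":0,"ty":0,"tz":2,"spin":0},{"grip":1,"tx":0,"ty":0,"tz":4,"spin":0},{"grip":1,"tx":0,"ty":0,"tz":6,"spin":0},{"grip":1,"tx":0,"ty":0,"tz":8,"spin":0},{"grip":1,"tx":0,"ty":0,"tz":10,"spin":0},{"grip":1,"tx":0,"ty":0,"tz":12,"spin":0},{"grip":1,"tx":0,"ty":0,"tz":14,"spin":0},{"grip":1,"tx":0,"ty":0,"tz":15.5,"spin":0},{"grip":1,"tx":0,"ty":0,"tz":16.5,"spin":0},{"grip":1,"tx":0,"ty":0,"tz":17,"spin":0},{"grip":1,"tx":0,"ty":0,"tz":17,"spin":0},{"grip":1,"tx":0,"ty":0,"tz":17,"spin":0}]}}

```text
t: 17.55
position: [0.5941, -0.0628, 0.0971]
ee_rot: [0.144, 0.99, 0.0, 0.0]
force: [-0.3, 0.3, 0.4]
grip_width: 1.002
```

{"api": "step_arm", "payload": {"squeeze": 40, "rows": [{"grip":0.85,"tx":0,"ty":0,"tz":0,"spin":0},{"grip":0.8,"tx":0,"ty":0,"tz":0,"spin":0},{"grip":0.75,"tx":0,"ty":0,"tz":0,"spin":0},{"grip":0.72,"tx":0,"ty":0,"tz":0,"spin":0},{"grip":0.7,"tx":0,"ty":0,"tz":0,"spin":0},{"grip":0.6,"tx":0,"ty":0,"tz":0,"spin":0},{"grip":0.5,"tx":0,"ty":0,"tz":0,"spin":0},{"grip":0.5,"tx":0,"ty":0,"tz":0,"spin":0}]}}

```text
t: 18.35
position: [0.594, -0.0623, 0.0967]
ee_rot: [0.144, 0.99, 0.0, 0.0]
force: [0.5, 4.4, 5.8]
grip_width: 0.707
```

{"api": "step_arm", "payload": {"rows": [{"grip":0.5,"tx":0,"ty":0,"tz":-0.5,"spin":0},{"grip":0.5,"tx":0,"ty":0,"tz":-1.2,"spin":0},{"grip":0.5,"tx":0,"ty":0,"tz":-2,"spin":0},{"grip":0.5,"tx":0,"ty":0,"tz":-3,"spin":0},{"grip":0.5,"tx":0,"ty":0,"tz":-4,"spin":0},{"grip":0.5,"tx":0,"ty":0,"tz":-4.5,"spin":0},{"grip":0.5,"tx":0,"ty":0,"tz":-4.5,"spin":0},{"grip":0.5,"tx":0,"ty":0,"tz":-4.5,"spin":0},{"grip":0.5,"tx":0,"ty":0,"tz":-4.5,"spin":0},{"grip":0.5,"tx":0,"ty":0,"tz":-4.5,"spin":0}]}}

```text
t: 19.35
position: [0.5935, -0.0627, 0.1411]
ee_rot: [0.144, 0.99, -0.0, -0.0]
force: [0.2, 0.5, -5.1]
grip_width: 0.706
```

{"api": "step_arm", "payload": {"rows": [{"grip":0.5,"tx":0,"ty":0,"tz":0,"spin":0},{"grip":0.5,"tx":0,"ty":0,"tz":0,"spin":0}]}}

```text
t: 19.55
position: [0.5937, -0.0628, 0.1413]
ee_rot: [0.144, 0.99, -0.0, -0.0]
force: [-0.2, -0.6, -5.5]
grip_width: 0.705
```

{"api": "step_arm", "payload": {"rows": [{"grip":0.5,"tx":0,"ty":0,"tz":0,"spin":0},{"grip":0.5,"tx":0,"ty":0,"tz":0,"spin":0}]}}

```text
t: 19.75
position: [0.5937, -0.0627, 0.1415]
ee_rot: [0.144, 0.99, -0.0, 0.0]
force: [-0.3, 0.5, -5.4]
grip_width: 0.709
```

The right tin reads 5.3 N, or roughly 540 g, so it is the heaviest. I'm raising it a further 11 cm, which puts its base about 15.5 cm above the slats.

{"api": "step_arm", "payload": {"rows": [{"grip":0.5,"tx":0,"ty":0,"tz":-0.7,"spin":0},{"grip":0.5,"tx":0,"ty":0,"tz":-2,"spin":0},{"grip":0.5,"tx":0,"ty":0,"tz":-3.5,"spin":0},{"grip":0.5,"tx":0,"ty":0,"tz":-5,"spin":0},{"grip":0.5,"tx":0,"ty":0,"tz":-6.5,"spin":0},{"grip":0.5,"tx":0,"ty":0,"tz":-8,"spin":0},{"grip":0.5,"tx":0,"ty":0,"tz":-9.5,"spin":0},{"grip":0.5,"tx":0,"ty":0,"tz":-10.5,"spin":0},{"grip":0.5,"tx":0,"ty":0,"tz":-11,"spin":0},{"grip":0.5,"tx":0,"ty":0,"tz":-11,"spin":0},{"grip":0.5,"tx":0,"ty":0,"tz":-11,"spin":0},{"grip":0.5,"tx":0,"ty":0,"tz":-11,"spin":0}]}}

```text
t: 20.95
position: [0.5934, -0.0626, 0.2508]
ee_rot: [0.144, 0.99, -0.0, -0.001]
force: [-0.1, 0.2, -5.8]
grip_width: 0.704
```

{"api": "step_arm", "payload": {"rows": [{"grip":0.5,"tx":0,"ty":0,"tz":0,"spin":0},{"grip":0.5,"tx":0,"ty":0,"tz":0,"spin":0},{"grip":0.5,"tx":0,"ty":0,"tz":0,"spin":0},{"grip":0.5,"tx":0,"ty":0,"tz":0,"spin":0},{"grip":0.5,"tx":0,"ty":0,"tz":0,"spin":0},{"grip":0.5,"tx":0,"ty":0,"tz":0,"spin":0},{"grip":0.5,"tx":0,"ty":0,"tz":0,"spin":0},{"grip":0.5,"tx":0,"ty":0,"tz":0,"spin":0},{"grip":0.5,"tx":0,"ty":0,"tz":0,"spin":0},{"grip":0.5,"tx":0,"ty":0,"tz":0,"spin":0}]}}

```text
t: 21.95
position: [0.5937, -0.0627, 0.2515]
ee_rot: [0.144, 0.99, -0.0, 0.0]
force: [0.1, -0.2, -4.3]
grip_width: 0.706
```

```bash
python3 - <<'E'
from h import *
s=observe(); print(s['t'],s['force'],s['position'],np.abs(s['qd']).max(),s['grip_width'])
s=camera('side'); cv2.imwrite('pics/s7.png',cv2.resize(s['image'][60:300,150:390,::-1],None,fx=2.4,fy=2.4))
E
```

```text
21.95 [ 0.09606313 -0.20588222 -4.2645881 ] [ 0.59373728 -0.0627206   0.25149628] 0.0013407826456841932 0.7056446906893546
```

View pics/s7.png

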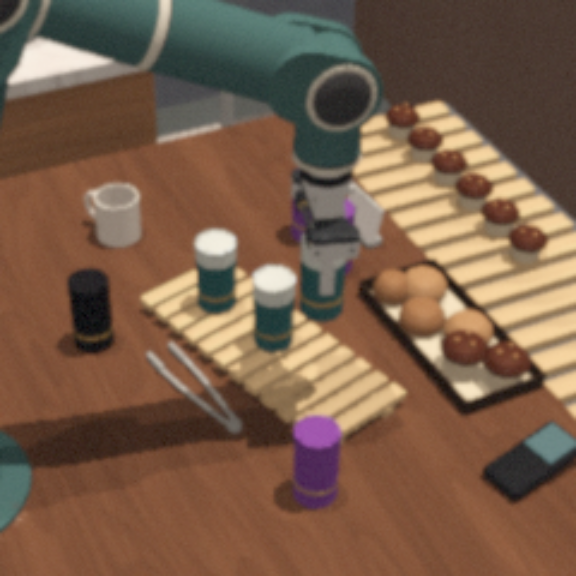

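The side crop shows the right tin held upright in the air at (322,285). The other two stand in place at (216,270) and (273,308). The tongs at (195,385) and the cup at (117,213) look unmoved. The arm is still, so I'm handing in.

```bash
python3 -c "
from workcell import *
print(finish_job())"
```

```text
the job is handed in; nothing more can be done
None
```

The right-hand tin is the heaviest, and I handed the job in at about 22 s with the arm still holding it up. I lifted the tins about 4.5 cm each, from left to right:

| Tin | Force reading | Approximate weight | Result |
|---|---|---|---|
| Left | 1.8 N | 180 g | stood back, within about 1 mm of where it was |
| Middle | 3.2 N | 300 g | stood back, within about 1.5 mm of where it was |
| Right | 5.3 N | 540 g | kept in hand |

**Last checks:**
- **Held tin:** It is upright and still, with its base about 15.5 cm above the slats, going by the 15.5 cm lift from the grip. The jaw opening is steady at 0.706, so it is not slipping.
- **Surroundings:** The other two tins are standing, and the tongs and cup look untouched in the last picture. The plates were outside that crop, so I did not check them at the end, but the arm never went near them.

**Readings that disagreed:**
- **Force noise:** The force reading is noisy by about 1 N. The last one on the held tin was 4.3 N, against 5.1–5.8 N before it. The middle tin's ranged from 2.1 to 3.7 N. Neither changes the ranking.
- **Tin positions:** The side camera put the tins about 12 mm off in y, probably because its lid mask included part of the lid's side. I used the top and wrist cameras instead, which agreed within 2 mm.

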